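# Tip the bearing bin to its third click and hold it over the pod

### The job

Take the open clear storage pod and, with its pull tab towards the robot, slide it squarely and centrally under the spout of the tilting bin until you feel it butt against the bin's foot; let go of it there. Then press the bin's thumb paddle down against its spring, past the first two clicks to the third but not on towards the end stop, so that all three discarded bearings pour into the pod. Finish with the fingertips still holding the paddle at the third click, and leave the yo-yo, the loupe, the brass tool and the lidded pod where they are.

Things in the scene. Friction and masses are not known exactly. Their poses are not given: they have to be found in the camera images.
- stand: the bin's fixed steel stand, clipped to the table's far edge, square to the table. Origin on the table right under the tray's pivot; x away from the robot, z up. Pivot: level axis along y at z = 150 mm between two cheeks (y -35 to 35 mm, 165 mm high, x -20 to 20 mm). Base plate and foot are 90 mm wide (y -45 to 45 mm)
- tray (a joint): tilt of the steel tray about the pivot, rad: 0 = level, at rest; grows as the paddle goes down and the spout drops. Clicks at 0.3, 0.6, 0.9; end stop 1.2. A spring returns it to 0 when let go; at the paddle it takes about 5 N at first, 10 N at the third click, up to 3 N more or less around each click.
- paddle (a point): thumb paddle: plate 45 x 40 x 6 mm, rigid with the tray, beside it. Origin: centre of its upper face, on a 100 mm radius about the pivot axis; in the stand's frame y = 95 mm always; at rest x = -90, z = 193 mm, arm 0.45 rad above level; arm angle above level = 0.45 - tray; at the third click x = -90, z = 107 mm, arm and face 0.45 rad below level
- stop (a point): middle of the foot's face towards the robot, an upright plate 90 mm wide and 45 mm high standing on the table, at stand x = -35 mm, y = 0, z = 20 mm: the pod is home when its tabless end wall touches it, the pod's origin then at stand x = -90 mm, y = 0
- spout (a point): middle of the tray floor's open edge, which moves with the tray: at rest stand x = -85, z = 150 mm; at the third click x = -53, z = 83 mm. The tray is a trough 40 mm wide inside, walls 30 mm, floor at pivot height, open at the spout, rubber-lined: the bearings slide out only near the third click
- pod: the open, empty clear storage pod, 120 g or so, loose: box 110 (x) x 66 (y) x 42 mm high, walls and floor 3 mm, with a pull tab on its -x end: an upright block 12 mm thick (y), reaching 32 mm out from the end wall, 6 to 40 mm above the table, on the centre line. Origin: centre of the underside of the box without tab; x points away from the tab, z up
- lidded_pod: bystander: another pod like it but closed by a white lid (50 mm high in all): box 110 (x) x 66 (y) x 42 mm high, walls and floor 3 mm, with a pull tab on its -x end: an upright block 12 mm thick (y), reaching 32 mm out from the end wall, 6 to 40 mm above the table, on the centre line. Origin: centre of the underside of the box without tab; x points away from the tab, z up
- bearing0: ball bearing: steel disc 19 mm in diameter, 6 mm thick, 10 g, with a dark bore; lies loose on the tray floor at the start. Origin: centre of its underside (as built)
- bearing1: ball bearing: steel disc 19 mm in diameter, 6 mm thick, 10 g, with a dark bore; lies loose on the tray floor at the start. Origin: centre of its underside (as built)
- bearing2: ball bearing: steel disc 19 mm in diameter, 6 mm thick, 10 g, with a dark bore; lies loose on the tray floor at the start. Origin: centre of its underside (as built)
- yoyo: bystander: teal aluminium yo-yo lying on its side face, 56 mm in diameter, 40 mm high; origin under its centre
- loupe: bystander: black-rimmed glass loupe, 42 mm in diameter, 36 mm high; origin under its centre
- seat_tool: bystander: brass bearing seat tool, a stepped rod 85 mm long (along its y, -30 to 55 mm) and 16 to 18 mm thick, lying on the table; origin under its handle's middle
Not all that is in view belongs to the job. Leave any brown or pink look-alike of the pod alone.

How it is judged:
On the way, in this order (a step that is already met when the one before it is completed fails the run):
1. the open pod stands home against the bin's foot, centred under the spout, tray still up (x of pod in the frame of stand between -0.096 and -0.084 m and y of pod in the frame of stand between -0.012 and 0.012 m and angle between the x axis of pod and the x axis of stand, either way round below 0.12 rad and height (world z) of pod below 0.004 m and angle between pod's own z axis and vertical below 0.06 rad and value of joint tray below 0.15 rad), for 0.2 s.
2. the paddle is held at the third click with the fingertips (value of joint tray between 0.8 and 1 rad and contact force between the fingers and paddle_plate above 2 N), for 0.5 s.
At the end, for the whole second after the job is handed in: Fingertips press the paddle with over 2 N and hold the tray at 0.80 to 1.00 rad; the three bearings lie still inside the open pod, which stands flat, untouched by the fingers, within 6 mm of the foot, 12 mm of the spout's centre line and 0.12 rad of square (all of step 2 and x of pod in the frame of stand between -0.096 and -0.084 m and y of pod in the frame of stand between -0.012 and 0.012 m and angle between the x axis of pod and the x axis of stand, either way round below 0.12 rad and height (world z) of pod below 0.004 m and angle between pod's own z axis and vertical below 0.06 rad and x of bearing0 in the frame of pod between -0.055 and 0.055 m and y of bearing0 in the frame of pod between -0.033 and 0.033 m and z of bearing0 in the frame of pod between 0 and 0.035 m and linear speed of each of bearing0, bearing1, bearing2 below 0.05 m/s and x of bearing1 in the frame of pod between -0.055 and 0.055 m and y of bearing1 in the frame of pod between -0.033 and 0.033 m and z of bearing1 in the frame of pod between 0 and 0.035 m and x of bearing2 in the frame of pod between -0.055 and 0.055 m and y of bearing2 in the frame of pod between -0.033 and 0.033 m and z of bearing2 in the frame of pod between 0 and 0.035 m and contact force between the fingers and pod below 0.2 N); the arm keeps its last pose, push and grip.
It fails at once if the paddle is pressed well past the third click, towards the end stop (value of joint tray above 1.08 rad).
It fails at once if the yoyo is shifted by over 25 mm (distance of yoyo from where it was at the start of the episode above 0.025 m).
It fails at once if the loupe is shifted by over 25 mm (distance of loupe from where it was at the start of the episode above 0.025 m).
It fails at once if the seat tool is shifted by over 25 mm (distance of seat_tool from where it was at the start of the episode above 0.025 m).
It fails at once if the lidded pod is shifted by over 25 mm (distance of lidded_pod from where it was at the start of the episode above 0.025 m).
It also fails if it takes over 58 s, if anything falls off the work surface, if the arm or the gripper's body presses on something with over 40 N, if the wrist force passes 120 N, or if a joint passes its speed limit or range.

### The arm

A 6-joint arm with a two-finger parallel gripper is mounted at the origin on the work surface. World frame = base frame: x ahead of the robot, y to its left, z up, the work surface at z = 0. Lengths are in m, angles in rad, forces in N, time in s.
With the tool pointing down it reaches from about 0.35 to 0.925 m from the base axis. Payload 6.4 kg.
Tool frame: the origin (TCP) lies on the centre line of the jaws, within the pads' length; the fingertips stand 11 mm ahead of it and the grasp point (between the pads) lies 8 mm behind it; z points along the fingers, y is the line along which they close (so a half turn about z gives the same grasp; the last joint's range is limited). The gripper opens to 85 mm and grips with 20 to 120 N. Pads are 22 mm wide; open, the fingers measure 114 mm over their backs; the gripper's body (76 mm by 85 mm) begins 54 mm behind the grasp point. The pads swing forward as they close: fully open they stand 13 mm farther back than shut.
Start: joints at [-1.381, 0.245, 1.558, -0, 1.339, -0.174], TCP at [0.231, -0.607, 0.242] pointing down, gripper open.
Joint ranges: [-3.13, 3.13], [-1.02, 2.26], [0.13, 2.54], [-0.95, 4.09], [0.21, 2.88], [-2.74, 2.74]. Speed limits (rad/s): [2.57, 2.57, 3.14, 3.14, 3.14, 3.14].

### API

Orientations are given as a unit quaternion [w, x, y, z].
In Python, from station import state, grab_frame, camera_model, job_done gives the robot as it stands.
- The arm moves only by the tool apply_moves, never from a script. Its argument "commands" is a list of rows, each an object of numbers: "x", "y", "z": the shift along the tool's x, y, z in cm; "spin": the turn about the tool's z in rad; "grip": the finger opening in cm, from 0 to 8.54. In form: [{"x": .., "y": .., "z": .., "spin": .., "grip": ..}, ...]. A call has 1 to 12 rows; each row is the pose to reach, as a shift and turn from the pose commanded when the call began, along the tool's axes at that moment; what a row does not reach only later rows make up. A row lasts 1/12 s, in which the tool goes at most 41.7 mm and 7.16 degrees, less where a joint would pass 70% of its speed; a pose out of reach is approached as far as the arm can. A call with a gripper value outside its range is refused whole. The fingers move at their own pace and stop on an object; "newtons" is the grip in N (left out, the last holds). Time passes only in rows, so rows that repeat a pose let the fingers close. It gives the time, the measured TCP pose, the force, the opening and the grip force at its end, in the units of the state.
- state(): the state, without advancing time (a new reading comes with each control period).
- grab_frame(name): name is "scene" or "top" or "wrist"; returns the picture (420x560x3 uint8, blue, green, red); there is no depth.
- camera_model(name): a dict with "camera_matrix" (3x3 intrinsics, pixels), "origin" and "orientation" of the camera in the world. Camera axes: x right, y up, looking along -z (the intrinsics and any distortion apply to the point x, -y, -z); pixel columns grow to the right and rows downward; lengths in m; the calibration is good to about 2 mm. A picture is of the moment at which its call begins: read the wrist's pose just before it. camera_model takes no time and is no camera call; for the wrist camera it gives the pose at the moment of the call.
- job_done(): hands the job in; it is judged then, once.
The state is a dict: "time_s": time; "joints": joint angles; "qd": joint speeds; "joint_efforts": joint torques, N m; "tool_pos": TCP position; "eef_rot": TCP orientation; "ft_force": force on the tool from outside, world axes, zero at the start; "moment": the same for the moment, N m; "width": finger opening in m; "grip_force": force on a finger pad.
Only numpy, scipy, OpenCV 4.12 (cv2) and the standard library are available. Lean on these libraries where they do the work, as an engineer would, in place of code of your own. Each camera call takes 0.05 s, during which the arm holds its last target. There are 200 camera calls.

## Working session

There is one attempt and no reset: what is moved stays moved. The work goes in short steps, Python scripts to look and compute and a tool call to move; the robot and the scene stay as the last step left them, time stands still between calls to the robot, and variables do not carry over. Pictures are saved under pics/ and viewed, at most 10 in all, crops included, and the job is handed in when it is done.

Besides the shell and the picture viewer there is one more tool, called after "Emit:" as a command line: name --argument value ..., lists and objects as JSON in quotes. apply_moves: Moves the arm, as the interface text tells. Its arguments: {"type":"object","properties":{"commands":{"type":"array"},"newtons":{"type":"number"}},"required":["commands"]}

```bash
mkdir -p pics; python3 - <<'E'
from station import *
import cv2
for n in("scene","top"):
    cv2.imwrite(f"pics/{n}0.png",grab_frame(n)); m=camera_model(n); print(n,m)
print(state())
E
```

```text
scene {'camera_matrix': array([[439.94310014,   0.        , 280.41550792],
       [  0.        , 439.94310014, 207.68993669],
       [  0.        ,   0.        ,   1.        ]]), 'origin': array([1.23560946, 0.77944702, 0.8900919 ]), 'orientation': array([0.31709664, 0.15792345, 0.42324289, 0.8338917 ])}
top {'camera_matrix': array([[513.75774392,   0.        , 280.67666522],
       [  0.        , 513.75774392, 207.96951277],
       [  0.        ,   0.        ,   1.        ]]), 'origin': array([0.33879776, 0.01006853, 1.42929062]), 'orientation': array([-0.69557527, -0.05205482,  0.05246419,  0.71464177])}
{'time_s': 0.1, 'joints': array([-1.38113658e+00,  2.45751814e-01,  1.55890814e+00, -1.05695075e-05,
        1.33870462e+00, -1.74115318e-01]), 'qd': array([-0.00048216, -0.00245546, -0.00499147,  0.00125665,  0.00146222,
       -0.00119402]), 'joint_efforts': array([-1.46214508e-03, -4.30671787e+01, -3.27129185e+01, -1.63424329e-04,
        2.80936292e-03, -5.95529940e-06]), 'tool_pos': array([ 0.23117314, -0.60697784,  0.24127704]), 'eef_rot': array([-8.85888700e-04,  9.83503409e-01,  1.80887420e-01, -1.20275880e-05]), 'ft_force': array([-0.47598368, -0.87799689, -0.47502043]), 'moment': array([-0.03003966,  0.0486638 , -0.01342708]), 'grip_force': 0.0, 'width': 0.08533774166683807}
```

View pics/top0.png

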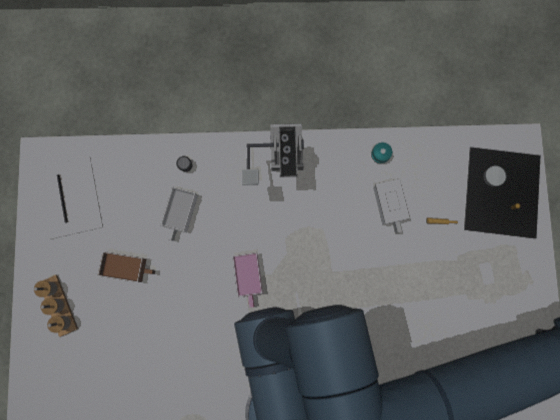

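View pics/scene0.png

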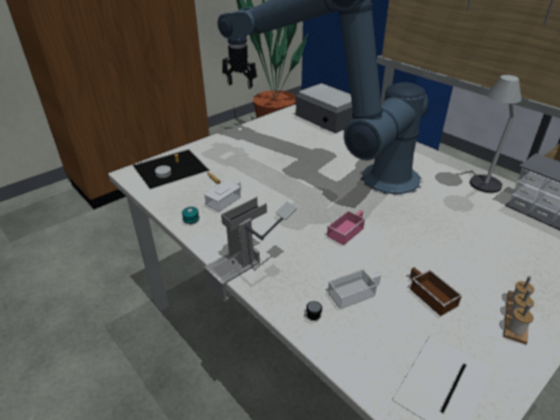

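The pod-like things in the top picture are:
- (180,212): grey and clear, open. This fits the description.
- (392,202): has a white lid, so it's the lidded pod.
- (249,275): pink look-alike.
- (123,267): brown look-alike.

The bin is at (287,150) with its paddle at (251,177). The loupe is at (184,163) and the yo-yo at (382,152). I'll confirm the pod in an enlarged crop.

```bash
cat > h.py <<'E'
import numpy as np
from station import *
from scipy.spatial.transform import Rotation as R
def Rm(q): return R.from_quat([q[1],q[2],q[3],q[0]]).as_matrix()
def px2w(n,u,v,z,m=None):
    m=m or camera_model(n); K=m['camera_matrix']
    d=np.linalg.inv(K)@[u,v,1]; d=Rm(m['orientation'])@[d[0],-d[1],-d[2]]
    o=m['origin']; return o+d*(z-o[2])/d[2]
def w2px(n,p,m=None):
    m=m or camera_model(n); c=Rm(m['orientation']).T@(np.array(p)-m['origin'])
    q=m['camera_matrix']@[c[0],-c[1],-c[2]]; return q[:2]/q[2]
E
python3 - <<'E'
import cv2
a=cv2.imread('pics/top0.png')[115:245,150:310]
cv2.imwrite('pics/c1.png',cv2.resize(a,None,fx=4.6,fy=4.6,interpolation=cv2.INTER_CUBIC))
E
```

```text
(no output)
```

View pics/c1.png

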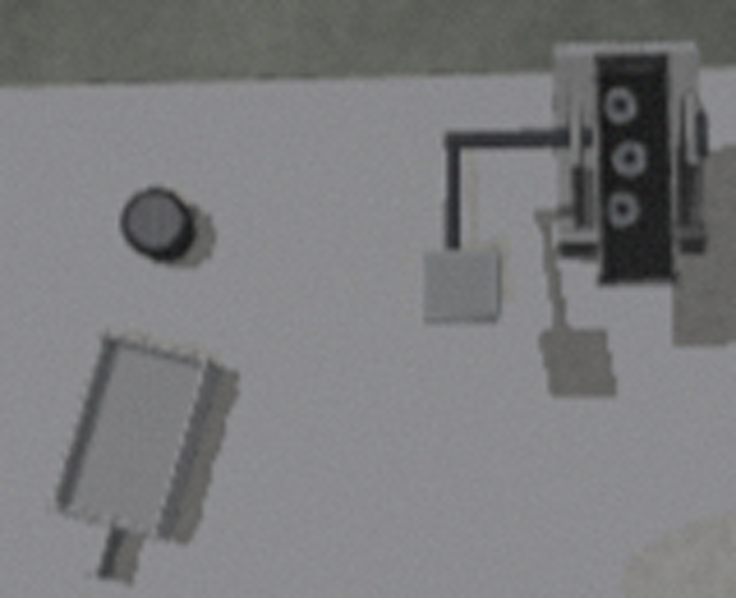

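The crop confirms it: the pod is open and clear, with rim corners at crop pixels (107,335), (213,358), (162,537) and (60,510), and its tab end at (117,580). The paddle centre is at (462,286), and the spout edge is at (636,282).

```bash
python3 - <<'E'
from h import *
m=camera_model("top")
f=lambda cx,cy,z:px2w("top",150+cx/4.6,115+cy/4.6,z,m).round(4)
P=[f(*c,.042) for c in[(107,335),(213,358),(162,537),(60,510)]]
print(P); c=np.mean(P,0); print("podc",c,"len",np.linalg.norm((P[0]+P[1]-P[2]-P[3])[:2]/2),"wid",np.linalg.norm((P[0]+P[3]-P[1]-P[2])[:2]/2))
d=(P[0]+P[1]-P[2]-P[3])/2; print("yaw",np.arctan2(d[1],d[0]))
t=f(117,580,.04);print("tabend",t, np.arctan2(*(c-t)[[1,0]]), np.linalg.norm((c-t)[:2]))
p=f(462,286,.193); print("paddle",p,"-> stand",p[0]+.09,p[1]-.095)
s=f(636,282,.150); print("spout",s,"-> stand",s[0]+.085,s[1])
# scene pixels of rim check
ms=camera_model("scene")
for q in P: print(w2px("scene",[q[0],q[1],.042],ms).round(0))
print("lou",f(158,222,.036))
S=np.array([s[0]+.085,p[1]-.095,0])
for q in [(-.09,.095,.193),(-.085,0,.15),(-.035,.045,.0425),(-.035,-.045,.0425),(-.02,.035,.165),(-.02,-.035,.165)]:
  u=w2px("top",S+q,m); print(q,(u-[150,115])*4.6, w2px("scene",S+q,ms))
E
```

```text
[array([0.6095, 0.2999, 0.042 ]), array([0.5938, 0.2367, 0.042 ]), array([0.4874, 0.267 , 0.042 ]), array([0.505 , 0.3273, 0.042 ])]
podc [0.548925 0.282725 0.042   ] len 0.10932531728744262 wid 0.0639553359775398
yaw -0.26705429526842817
tabend [0.4629 0.2939 0.04  ] -0.12918069435252844 0.08674780256582874
paddle [0.6015 0.079  0.193 ] -> stand 0.6915 -0.016
spout [ 0.6102 -0.0147  0.15  ] -> stand 0.6951999999999999 -0.0147
[341. 296.]
[327. 279.]
[362. 267.]
[376. 282.]
lou [0.6792 0.2706 0.036 ]
(-0.09, 0.095, 0.193) [461.9028516  279.11983469] [284.78205491 209.23702882]
(-0.085, 0, 0.15) [638.33633266 281.9789803 ] [261.15353145 207.30252179]
(-0.035, 0.045, 0.0425) [558.4472293  239.70781119] [258.82946829 251.30461918]
(-0.035, -0.045, 0.0425) [708.27046794 235.71514641] [239.80052691 236.24885849]
(-0.02, 0.035, 0.165) [571.66669395 162.24146847] [250.6331781  218.02916053]
(-0.02, -0.035, 0.165) [698.85707953 158.86262051] [235.07428618 206.64229391]
```

```bash
cat >> h.py <<'E'
def to(x,y,z,yaw=None):
    "tool-frame shift (cm) and spin from measured pose to world target with tool x at yaw"
    s=state(); M=Rm(s['eef_rot']); d=M.T@(np.array([x,y,z])-s['tool_pos'])*100
    y0=np.arctan2(M[1,0],M[0,0]); sp=0 if yaw is None else (y0-yaw+np.pi/2)%np.pi-np.pi/2
    print("shift cm",d.round(2),"spin",round(sp,3),"yaw",round(y0,3),"tilt",M[2].round(3),"pos",s['tool_pos'].round(4),"F",s['ft_force'].round(1),"t",s['time_s'])
E
python3 - <<'E'
from h import *
m=camera_model("top")
a=px2w("top",22,137,0,m);b=px2w("top",540,124,0,m);print("edge",a,b,"slope",np.arctan2((a-b)[0],(a-b)[1]))
for p in[(235,254),(262,251),(253,305)]:print("pink",px2w("top",*p,.042,m))
to(.45,-.2,.25,-.267)
E
```

```text
edge [0.77810495 0.74396379 0.        ] [ 0.77599262 -0.74702925  0.        ] slope 0.0014167254796722205
pink [0.42351261 0.13286996 0.042     ]
pink [0.42961681 0.05996784 0.042     ]
pink [0.28709699 0.08694977 0.042     ]
shift cm [ 34.93 -30.25  -0.81] spin 0.631 yaw 0.364 tilt [ 0.    -0.002 -1.   ] pos [ 0.2312 -0.607   0.2413] F [-0.5 -0.9 -0.5] t 0.1
```

Emit:
apply_moves --commands '[{"x": 35, "y": -30, "z": -0.5, "spin": 0.63, "grip": 6}, {"x": 35, "y": -30, "z": -0.5, "spin": 0.63, "grip": 6}, {"x": 35, "y": -30, "z": -0.5, "spin": 0.63, "grip": 6}, {"x": 35, "y": -30, "z": -0.5, "spin": 0.63, "grip": 6}, {"x": 35, "y": -30, "z": -0.5, "spin": 0.63, "grip": 6}, {"x": 35, "y": -30, "z": -0.5, "spin": 0.63, "grip": 6}, {"x": 35, "y": -30, "z": -0.5, "spin": 0.63, "grip": 6}, {"x": 35, "y": -30, "z": -0.5, "spin": 0.63, "grip": 6}, {"x": 35, "y": -30, "z": -0.5, "spin": 0.63, "grip": 6}, {"x": 35, "y": -30, "z": -0.5, "spin": 0.63, "grip": 6}, {"x": 35, "y": -30, "z": -0.5, "spin": 0.63, "grip": 6}, {"x": 35, "y": -30, "z": -0.5, "spin": 0.63, "grip": 6}]'

```text
time_s: 1.1
tool_pos: [0.4533, -0.1972, 0.247]
eef_rot: [-0.001, 0.992, -0.129, 0.0]
ft_force: [1.0, 0.1, 0.1]
width: 0.06
grip_force: 0.0
```

```bash
python3 -c "
from h import *
to(.47,.29,.20,-.267)"
```

```text
shift cm [-10.89 -47.51   4.81] spin 0.007 yaw -0.26 tilt [-0.    -0.002 -1.   ] pos [ 0.4533 -0.1972  0.247 ] F [1.  0.1 0.1] t 1.1
```

Emit:
apply_moves --commands '[{"x": -11, "y": -47.5, "z": 4.5}, {"x": -11, "y": -47.5, "z": 4.5}, {"x": -11, "y": -47.5, "z": 4.5}, {"x": -11, "y": -47.5, "z": 4.5}, {"x": -11, "y": -47.5, "z": 4.5}, {"x": -11, "y": -47.5, "z": 4.5}, {"x": -11, "y": -47.5, "z": 4.5}, {"x": -11, "y": -47.5, "z": 4.5}, {"x": -11, "y": -47.5, "z": 4.5}, {"x": -11, "y": -47.5, "z": 4.5}, {"x": -11, "y": -47.5, "z": 4.5}, {"x": -11, "y": -47.5, "z": 4.5}]'

```text
invalid input at $.commands[0]: expected keys x, y, z, spin, grip
```

```bash
python3 -c "
from h import *
import cv2
m=camera_model('wrist')
to(.47,.29,.20,-.267)
np.savez('w1.npz',**m); print(m)
cv2.imwrite('pics/w1.png',grab_frame('wrist'))"
```

```text
shift cm [-10.89 -47.51   4.81] spin 0.007 yaw -0.26 tilt [-0.    -0.002 -1.   ] pos [ 0.4533 -0.1972  0.247 ] F [1.  0.1 0.1] t 1.1
{'camera_matrix': array([[346.69731139,   0.        , 282.38923241],
       [  0.        , 346.69731139, 213.85753741],
       [  0.        ,   0.        ,   1.        ]]), 'origin': array([ 0.5335845 , -0.21935951,  0.37894977]), 'orientation': array([-0.60169568,  0.09863192, -0.13109769,  0.78169524])}
```

View pics/w1.png

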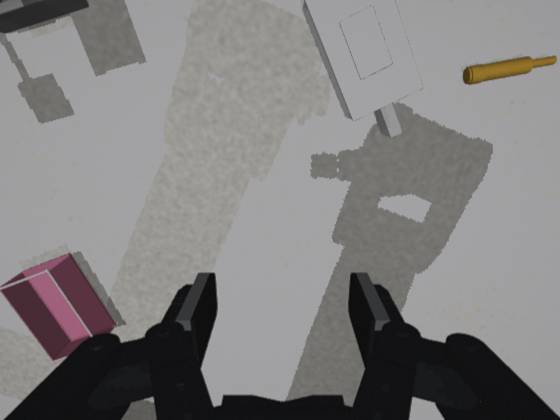

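The move was refused because every row needs all five keys, so this wrist view is from the old pose. It shows the lidded pod, the pink pod and the fingers. I'll repeat the move with all keys.

Emit:
apply_moves --commands '[{"x": -11, "y": -47.5, "z": 4.5, "spin": 0, "grip": 5}, {"x": -11, "y": -47.5, "z": 4.5, "spin": 0, "grip": 5}, {"x": -11, "y": -47.5, "z": 4.5, "spin": 0, "grip": 5}, {"x": -11, "y": -47.5, "z": 4.5, "spin": 0, "grip": 5}, {"x": -11, "y": -47.5, "z": 4.5, "spin": 0, "grip": 5}, {"x": -11, "y": -47.5, "z": 4.5, "spin": 0, "grip": 5}, {"x": -11, "y": -47.5, "z": 4.5, "spin": 0, "grip": 5}, {"x": -11, "y": -47.5, "z": 4.5, "spin": 0, "grip": 5}, {"x": -11, "y": -47.5, "z": 4.5, "spin": 0, "grip": 5}, {"x": -11, "y": -47.5, "z": 4.5, "spin": 0, "grip": 5}, {"x": -11, "y": -47.5, "z": 4.5, "spin": 0, "grip": 5}, {"x": -11, "y": -47.5, "z": 4.5, "spin": 0, "grip": 5}]'

```text
time_s: 2.15
tool_pos: [0.4705, 0.2863, 0.2017]
eef_rot: [0.0, 0.991, -0.133, -0.0]
ft_force: [0.9, 0.2, -0.5]
width: 0.0501
grip_force: 0.0
```

```bash
python3 -c "
from h import *
import cv2
m=camera_model('wrist')
to(.47,.29,.20,-.267)
np.savez('w1.npz',**m)
cv2.imwrite('pics/w2.png',cv2.resize(grab_frame('wrist'),None,fx=1.42,fy=1.42))"
```

```text
shift cm [-0.15 -0.35  0.17] spin 0.001 yaw -0.266 tilt [-0.  0. -1.] pos [0.4705 0.2863 0.2017] F [ 0.9  0.2 -0.5] t 2.15
```

View pics/w2.png

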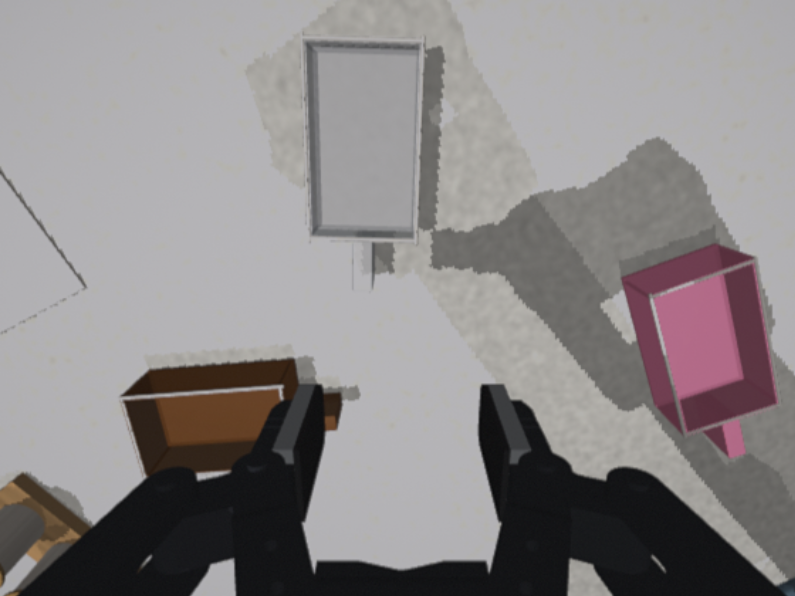

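The open pod's rim corners are at (304,37), (425,37), (417,241) and (309,241), and the end of its tab is at (362,290).

```bash
python3 -c "
from h import *
m=dict(np.load('w1.npz'))
f=lambda u,v,z:px2w('wrist',u/1.42,v/1.42,z,m)
P=[f(*c,.042) for c in[(304,37),(425,37),(417,241),(309,241)]]
c=np.mean(P,0);d=(P[0]+P[1]-P[2]-P[3])[:2]/2
print(c,np.linalg.norm(d),np.arctan2(d[1],d[0]),[np.linalg.norm(P[0]-P[1]),np.linalg.norm(P[2]-P[3])])
t=f(361,290,.04);print('tab',t,np.linalg.norm((c-t)[:2]),np.arctan2(*(c-t)[[1,0]]))
e=(P[2]+P[3])/2; g=e[:2]-.017*d/np.linalg.norm(d);print('grasp',g)
yaw=np.arctan2(d[1],d[0]); to(*g,.10,yaw); to(*g,.018,yaw)
"
```

```text
[0.55098086 0.28603159 0.042     ] 0.10916695714058627 -0.2981255064261887 [np.float64(0.06390071502407838), np.float64(0.06479151387346224)]
tab [0.46908045 0.31241654 0.04      ] 0.08604559298474783 -0.3116600882850624
grasp [0.48255502 0.30705773]
shift cm [ 0.76 -1.99 10.13] spin 0.035 yaw -0.263 tilt [-0.001 -0.002 -1.   ] pos [0.4701 0.2896 0.2012] F [-3.7  0.4  0.7] t 2.2
shift cm [ 0.77 -1.97 18.32] spin 0.035 yaw -0.263 tilt [-0.001 -0.002 -1.   ] pos [0.4701 0.2896 0.2012] F [-3.7  0.4  0.7] t 2.2
```

Emit:
apply_moves --commands '[{"x": 0.8, "y": -2.0, "z": 2, "spin": 0.033, "grip": 5}, {"x": 0.8, "y": -2.0, "z": 6, "spin": 0.033, "grip": 5}, {"x": 0.8, "y": -2.0, "z": 10, "spin": 0.033, "grip": 5}, {"x": 0.8, "y": -2.0, "z": 13, "spin": 0.033, "grip": 5}, {"x": 0.8, "y": -2.0, "z": 16, "spin": 0.033, "grip": 5}, {"x": 0.8, "y": -2.0, "z": 18, "spin": 0.033, "grip": 5}, {"x": 0.8, "y": -2.0, "z": 18, "spin": 0.033, "grip": 5}, {"x": 0.8, "y": -2.0, "z": 18, "spin": 0.033, "grip": 5}]'

```text
time_s: 2.87
tool_pos: [0.4832, 0.3005, 0.0213]
eef_rot: [0.001, 0.989, -0.15, -0.001]
ft_force: [-0.7, 1.1, 0.9]
width: 0.0498
grip_force: 0.0
```

Emit:
apply_moves --commands '[{"x": 0, "y": 0, "z": 0, "spin": 0, "grip": 0.5}, {"x": 0, "y": 0, "z": 0, "spin": 0, "grip": 0.5}, {"x": 0, "y": 0, "z": 0, "spin": 0, "grip": 0.5}, {"x": 0, "y": 0, "z": 0, "spin": 0, "grip": 0.5}, {"x": 0, "y": 0, "z": 0, "spin": 0, "grip": 0.5}, {"x": 0, "y": 0, "z": 0, "spin": 0, "grip": 0.5}, {"x": 0, "y": 0, "z": 0, "spin": 0, "grip": 0.5}, {"x": 0, "y": 0, "z": 0, "spin": 0, "grip": 0.5}]' --newtons 25

```text
time_s: 3.53
tool_pos: [0.485, 0.3023, 0.0243]
eef_rot: [-0.001, 0.989, -0.149, 0.002]
ft_force: [-0.3, -0.7, 6.6]
width: 0.0116
grip_force: 27.8
```

```bash
python3 -c "
from h import *
to(.485,.15,.0205,-.15);to(.485,-.0155,.0205,0)"
```

```text
shift cm [ 4.48 14.56  0.37] spin -0.149 yaw -0.299 tilt [ 0.003 -0.002 -1.   ] pos [0.485  0.3023 0.0243] F [-0.3 -0.7  6.6] t 3.5333
shift cm [ 9.36 30.38  0.35] spin -0.299 yaw -0.299 tilt [ 0.003 -0.002 -1.   ] pos [0.485  0.3023 0.0243] F [-0.3 -0.7  6.6] t 3.5333
```

Emit:
apply_moves --commands '[{"x": 0.3, "y": 1, "z": -0.1, "spin": -0.01, "grip": 0.5}, {"x": 0.8, "y": 2.7, "z": -0.1, "spin": -0.03, "grip": 0.5}, {"x": 1.6, "y": 5.2, "z": -0.1, "spin": -0.055, "grip": 0.5}, {"x": 2.5, "y": 8, "z": -0.1, "spin": -0.08, "grip": 0.5}, {"x": 3.4, "y": 11, "z": -0.1, "spin": -0.11, "grip": 0.5}, {"x": 4.3, "y": 14, "z": -0.1, "spin": -0.14, "grip": 0.5}, {"x": 5.2, "y": 17, "z": -0.1, "spin": -0.17, "grip": 0.5}, {"x": 6.2, "y": 20, "z": -0.1, "spin": -0.2, "grip": 0.5}, {"x": 7.1, "y": 23, "z": -0.1, "spin": -0.23, "grip": 0.5}, {"x": 7.9, "y": 25.8, "z": -0.1, "spin": -0.26, "grip": 0.5}, {"x": 8.6, "y": 28, "z": -0.1, "spin": -0.28, "grip": 0.5}, {"x": 9.2, "y": 29.8, "z": -0.1, "spin": -0.297, "grip": 0.5}]'

```text
time_s: 4.53
tool_pos: [0.4841, -0.0116, 0.0243]
eef_rot: [-0.0, 1.0, -0.001, 0.001]
ft_force: [-0.9, 2.7, 3.1]
width: 0.0117
grip_force: 27.3
```

```bash
python3 -c "
from h import *
import cv2
to(.52,-.0155,.0205,0)
m=camera_model('wrist');np.savez('w2.npz',**m)
cv2.imwrite('pics/w3.png',cv2.resize(grab_frame('wrist'),None,fx=1.42,fy=1.42))"
```

```text
shift cm [3.59 0.39 0.39] spin -0.002 yaw -0.002 tilt [ 0.002 -0.    -1.   ] pos [ 0.4841 -0.0116  0.0243] F [-0.9  2.7  3.1] t 4.5333
```

View pics/w3.png

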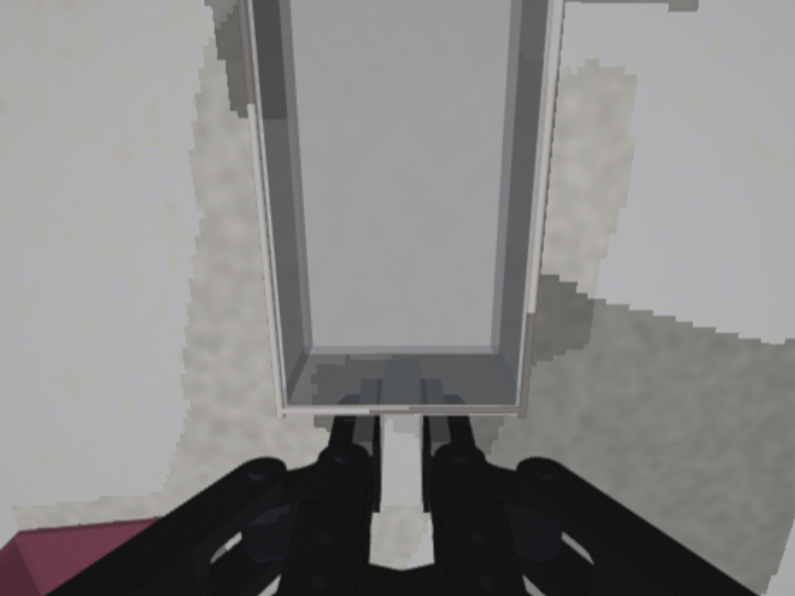

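The tab sits centred between the pads. The rim's near corners are at (281,412) and (524,412), and its sides run up to (247,0) and (560,0).

```bash
python3 -c "
from h import *
m=dict(np.load('w2.npz'))
f=lambda u,v,z:px2w('wrist',u/1.42,v/1.42,z,m)
for z in (.042,.045): print([f(*p,z)[:2].round(4) for p in [(281,412),(524,412),(247,5),(560,5)]])
"
```

```text
[array([0.4978, 0.02  ]), array([ 0.4977, -0.0445]), array([0.5925, 0.0193]), array([ 0.5923, -0.0444])]
[array([0.4996, 0.0192]), array([ 0.4996, -0.0436]), array([0.5918, 0.0185]), array([ 0.5916, -0.0436])]
```

Emit:
apply_moves --commands '[{"x": 0.5, "y": 0.1, "z": 0, "spin": 0, "grip": 0.5}, {"x": 1.2, "y": 0.2, "z": 0, "spin": 0, "grip": 0.5}, {"x": 2.0, "y": 0.3, "z": 0, "spin": 0, "grip": 0.5}, {"x": 2.7, "y": 0.35, "z": 0, "spin": 0, "grip": 0.5}, {"x": 3.3, "y": 0.35, "z": 0, "spin": 0, "grip": 0.5}, {"x": 3.7, "y": 0.35, "z": 0, "spin": 0, "grip": 0.5}, {"x": 4.0, "y": 0.35, "z": 0, "spin": 0, "grip": 0.5}, {"x": 4.2, "y": 0.35, "z": 0, "spin": 0, "grip": 0.5}, {"x": 4.2, "y": 0.35, "z": 0, "spin": 0, "grip": 0.5}]'

```text
time_s: 5.33
tool_pos: [0.526, -0.0129, 0.0244]
eef_rot: [0.0, 1.0, -0.001, -0.0]
ft_force: [-3.9, -0.6, 8.1]
width: 0.0116
grip_force: 27.9
```

```bash
python3 -c "
from h import *
import cv2
to(.534,-.0155,.0205,0)
m=camera_model('top')
cv2.imwrite('pics/t2.png',cv2.resize(grab_frame('top')[115:245,190:350],None,fx=4.6,fy=4.6,interpolation=cv2.INTER_CUBIC))"
```

```text
shift cm [0.81 0.26 0.39] spin -0.002 yaw -0.002 tilt [-0.  0. -1.] pos [ 0.526  -0.0129  0.0244] F [-3.9 -0.6  8.1] t 5.3333
```

View pics/t2.png

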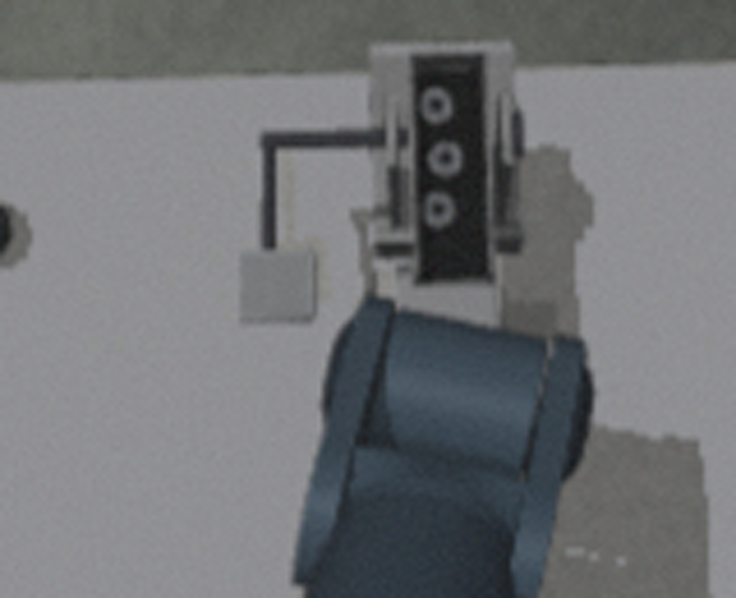

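The tray and paddle haven't moved. The pod is under the spout, and its right rim is at crop (502,300).

```bash
python3 -c "
from h import *
print(px2w('top',190+502/4.6,115+300/4.6,.042), px2w('top',190+451/4.6,115+282/4.6,.15), px2w('top',190+278/4.6,115+286/4.6,.193))
for y in(-.0155,-.0125): print((w2px('top',[.6,y-.033,.042])-[190,115])*4.6)
print((w2px('top',[.603+.055,-.0485,.042])-[190,115])*4.6)
"
```

```text
[ 0.62133853 -0.04638429  0.042     ] [ 0.61023834 -0.01415752  0.15      ] [0.60145136 0.07901656 0.193     ]
[506.69441676 334.96268175]
[501.67123217 335.09708531]
[503.55407479 240.03708814]
```

Emit:
apply_moves --commands '[{"x": 0.2, "y": 0.1, "z": 0, "spin": 0, "grip": 0.5}, {"x": 0.4, "y": 0.2, "z": 0, "spin": 0, "grip": 0.5}, {"x": 0.5, "y": 0.2, "z": 0, "spin": 0, "grip": 0.5}, {"x": 0.5, "y": 0.2, "z": 0, "spin": 0, "grip": 0.5}]'

```text
time_s: 5.72
tool_pos: [0.5306, -0.0147, 0.0244]
eef_rot: [-0.0, 1.0, -0.001, -0.0]
ft_force: [-4.1, 1.0, 8.7]
width: 0.0113
grip_force: 28.1
```

Emit:
apply_moves --commands '[{"x": 0.1, "y": 0, "z": 0, "spin": 0, "grip": 0.5}, {"x": 0.2, "y": 0, "z": 0, "spin": 0, "grip": 0.5}, {"x": 0.3, "y": 0, "z": 0, "spin": 0, "grip": 0.5}, {"x": 0.3, "y": 0, "z": 0, "spin": 0, "grip": 0.5}]'

```text
time_s: 6.05
tool_pos: [0.5335, -0.0148, 0.0244]
eef_rot: [-0.0, 1.0, -0.001, -0.001]
ft_force: [-4.9, 1.0, 9.4]
width: 0.0113
grip_force: 28.1
```

Emit:
apply_moves --commands '[{"x": 0.1, "y": 0, "z": 0, "spin": 0, "grip": 0.5}, {"x": 0.2, "y": 0, "z": 0, "spin": 0, "grip": 0.5}, {"x": 0.3, "y": 0, "z": 0, "spin": 0, "grip": 0.5}, {"x": 0.3, "y": 0, "z": 0, "spin": 0, "grip": 0.5}]'

```text
time_s: 6.38
tool_pos: [0.5358, -0.0148, 0.0244]
eef_rot: [-0.0, 1.0, -0.001, -0.002]
ft_force: [-7.6, -0.4, 12.0]
width: 0.0112
grip_force: 28.5
```

Emit:
apply_moves --commands '[{"x": 0.1, "y": 0, "z": 0, "spin": 0, "grip": 0.5}, {"x": 0.2, "y": 0, "z": 0, "spin": 0, "grip": 0.5}, {"x": 0.3, "y": 0, "z": 0, "spin": 0, "grip": 0.5}, {"x": 0.3, "y": 0, "z": 0, "spin": 0, "grip": 0.5}]'

```text
time_s: 6.72
tool_pos: [0.5361, -0.0148, 0.0242]
eef_rot: [-0.0, 1.0, -0.0, -0.005]
ft_force: [-21.1, -0.6, 21.7]
width: 0.0113
grip_force: 30.3
```

The pod has butted: x force jumped to -21 N and it stopped advancing. I'll relax the push, then release.

Emit:
apply_moves --commands '[{"x": -0.15, "y": 0, "z": -0.1, "spin": 0, "grip": 0.5}, {"x": -0.3, "y": 0, "z": -0.2, "spin": 0, "grip": 0.5}, {"x": -0.3, "y": 0, "z": -0.2, "spin": 0, "grip": 0.5}, {"x": -0.3, "y": 0, "z": -0.2, "spin": 0, "grip": 3.5}, {"x": -0.3, "y": 0, "z": -0.2, "spin": 0, "grip": 3.5}, {"x": -0.3, "y": 0, "z": -0.2, "spin": 0, "grip": 3.5}, {"x": -0.3, "y": 0, "z": -0.2, "spin": 0, "grip": 3.5}, {"x": -0.3, "y": 0, "z": -0.2, "spin": 0, "grip": 3.5}]'

```text
time_s: 7.38
tool_pos: [0.5368, -0.0157, 0.0254]
eef_rot: [0.0, 1.0, -0.001, 0.0]
ft_force: [-0.9, -0.5, -0.8]
width: 0.0349
grip_force: 0.0
```

```bash
python3 -c "
from h import *
import cv2
to(.50,-.0155,.0205,0)
m=camera_model('wrist');np.savez('w3.npz',**m)
cv2.imwrite('pics/w4.png',cv2.resize(grab_frame('wrist'),None,fx=1.42,fy=1.42))"
```

```text
shift cm [-3.68 -0.01  0.49] spin -0.002 yaw -0.002 tilt [ 0.  0. -1.] pos [ 0.5368 -0.0157  0.0254] F [-0.9 -0.5 -0.8] t 7.3833
```

View pics/w4.png

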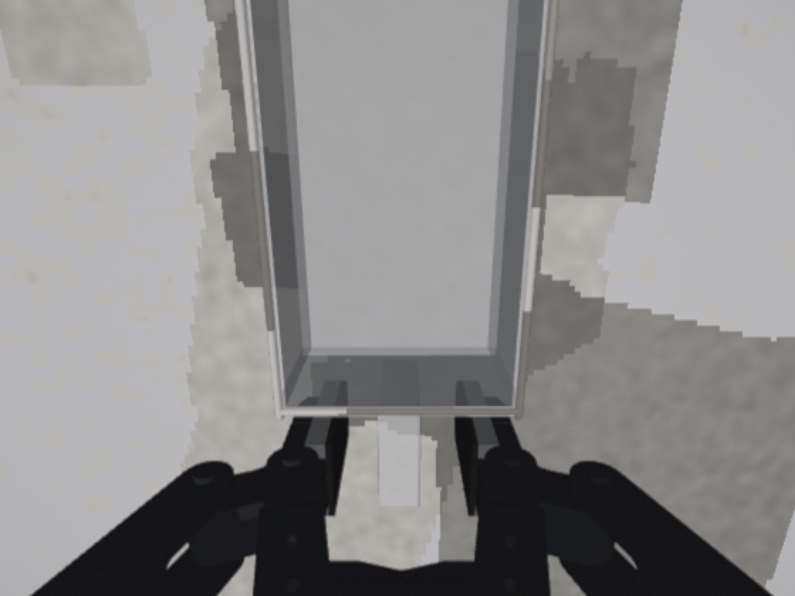

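The pod is free and square against the foot, with its tab centred at (399,460) between the open fingers. Next I'll rise and go over to the paddle.

Emit:
apply_moves --commands '[{"x": 0, "y": 0, "z": -1.5, "spin": 0, "grip": 3.5}, {"x": 0, "y": 0, "z": -4.5, "spin": 0, "grip": 3.5}, {"x": -1, "y": 0, "z": -8, "spin": 0, "grip": 3.5}, {"x": -2.5, "y": 0, "z": -12, "spin": 0, "grip": 3.5}, {"x": -4, "y": 0, "z": -16, "spin": 0, "grip": 2}, {"x": -4, "y": 0, "z": -20, "spin": 0, "grip": 0}, {"x": -4, "y": -2, "z": -23, "spin": 0, "grip": 0}, {"x": -3, "y": -5, "z": -25, "spin": 0, "grip": 0}, {"x": -1, "y": -8, "z": -25, "spin": 0, "grip": 0}, {"x": 2, "y": -9.5, "z": -25, "spin": 0, "grip": 0}, {"x": 5, "y": -9.5, "z": -25, "spin": 0, "grip": 0}, {"x": 6.5, "y": -9.5, "z": -25, "spin": 0, "grip": 0}]'

```text
time_s: 8.43
tool_pos: [0.6039, 0.0803, 0.2753]
eef_rot: [0.0, 1.0, -0.0, 0.001]
ft_force: [-1.3, -0.6, 0.0]
width: 0.0
grip_force: 0.0
```

```bash
python3 -c "
from h import *
to(.603,.0795,.22,0)"
```

```text
shift cm [-0.09  0.08  5.53] spin -0.0 yaw -0.0 tilt [ 0.001  0.    -1.   ] pos [0.6039 0.0803 0.2753] F [-1.3 -0.6  0. ] t 8.4333
```

Emit:
apply_moves --commands '[{"x": -0.3, "y": 0.1, "z": 2, "spin": 0, "grip": 0}, {"x": -0.6, "y": 0.1, "z": 4, "spin": 0, "grip": 0}, {"x": -0.6, "y": 0.1, "z": 5.5, "spin": 0, "grip": 0}, {"x": -0.6, "y": 0.1, "z": 6.5, "spin": 0, "grip": 0}, {"x": -0.6, "y": 0.1, "z": 7, "spin": 0, "grip": 0}, {"x": -0.6, "y": 0.1, "z": 7.5, "spin": 0, "grip": 0}, {"x": -0.6, "y": 0.1, "z": 7.5, "spin": 0, "grip": 0}]'

```text
time_s: 9.02
tool_pos: [0.5966, 0.0781, 0.2017]
eef_rot: [0.0, 1.0, -0.001, 0.001]
ft_force: [-1.0, -0.8, 7.7]
width: 0.0003
grip_force: 3.4
```

Emit:
apply_moves --commands '[{"x": 0, "y": 0, "z": 0.5, "spin": 0, "grip": 0}, {"x": 0, "y": 0, "z": 1.1, "spin": 0, "grip": 0}, {"x": 0, "y": 0, "z": 1.7, "spin": 0, "grip": 0}, {"x": 0, "y": 0, "z": 2.3, "spin": 0, "grip": 0}, {"x": 0, "y": 0, "z": 2.9, "spin": 0, "grip": 0}, {"x": 0, "y": 0, "z": 3.5, "spin": 0, "grip": 0}, {"x": 0, "y": 0, "z": 4.1, "spin": 0, "grip": 0}, {"x": 0, "y": 0, "z": 4.7, "spin": 0, "grip": 0}, {"x": 0, "y": 0, "z": 5.3, "spin": 0, "grip": 0}, {"x": 0, "y": 0, "z": 5.8, "spin": 0, "grip": 0}, {"x": 0, "y": 0, "z": 6.2, "spin": 0, "grip": 0}, {"x": 0, "y": 0, "z": 6.5, "spin": 0, "grip": 0}]'

```text
time_s: 10.02
tool_pos: [0.5983, 0.0781, 0.1382]
eef_rot: [0.0, 1.0, -0.001, 0.003]
ft_force: [-0.4, 0.1, 12.7]
width: 0.0
grip_force: 5.8
```

Emit:
apply_moves --commands '[{"x": 0, "y": 0, "z": 0.3, "spin": 0, "grip": 0}, {"x": 0, "y": 0, "z": 0.6, "spin": 0, "grip": 0}, {"x": 0, "y": 0, "z": 0.9, "spin": 0, "grip": 0}, {"x": 0, "y": 0, "z": 1.2, "spin": 0, "grip": 0}, {"x": 0, "y": 0, "z": 1.5, "spin": 0, "grip": 0}, {"x": 0, "y": 0, "z": 1.6, "spin": 0, "grip": 0}, {"x": 0, "y": 0, "z": 1.6, "spin": 0, "grip": 0}, {"x": 0, "y": 0, "z": 1.6, "spin": 0, "grip": 0}, {"x": 0, "y": 0, "z": 1.6, "spin": 0, "grip": 0}, {"x": 0, "y": 0, "z": 1.6, "spin": 0, "grip": 0}, {"x": 0, "y": 0, "z": 1.6, "spin": 0, "grip": 0}, {"x": 0, "y": 0, "z": 1.6, "spin": 0, "grip": 0}]'

```text
time_s: 11.02
tool_pos: [0.5984, 0.078, 0.122]
eef_rot: [0.0, 1.0, -0.001, 0.003]
ft_force: [1.0, 0.5, 8.7]
width: 0.0001
grip_force: 3.7
```

```bash
python3 -c "
from h import *
import cv2
to(.598,.0781,.12,0)
a=cv2.resize(grab_frame('scene')[170:310,190:350],None,fx=2.5*1.0,fy=2.5,interpolation=cv2.INTER_CUBIC)
b=cv2.resize(grab_frame('top')[115:255,200:360],None,fx=2.5,fy=2.5,interpolation=cv2.INTER_CUBIC)
cv2.imwrite('pics/f1.png',np.hstack([a,b]))"
```

```text
shift cm [-0.04 -0.01  0.2 ] spin -0.002 yaw -0.002 tilt [ 0.007  0.    -1.   ] pos [0.5984 0.078  0.122 ] F [1.  0.5 8.7] t 11.0167
```

View pics/f1.png

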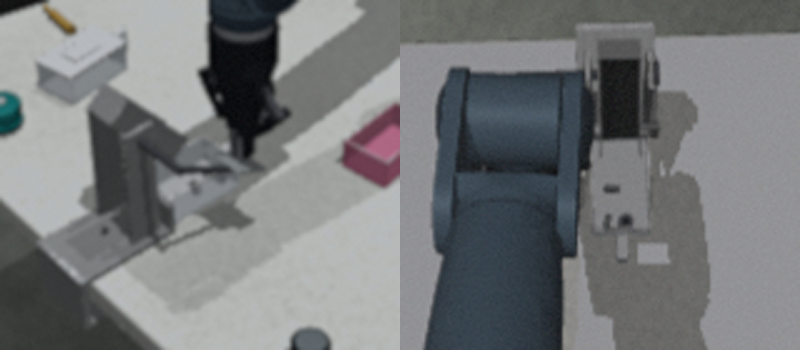

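The tray is empty and tilted to about 0.88 rad by geometry. Dark spots in the pod at (612,188), (626,219) and (607,221) look like the three bearings. I'll check with an enlarged crop.

Emit:
apply_moves --commands '[{"x": 0, "y": 0, "z": 0, "spin": 0, "grip": 0}, {"x": 0, "y": 0, "z": 0, "spin": 0, "grip": 0}, {"x": 0, "y": 0, "z": 0, "spin": 0, "grip": 0}, {"x": 0, "y": 0, "z": 0, "spin": 0, "grip": 0}, {"x": 0, "y": 0, "z": 0, "spin": 0, "grip": 0}, {"x": 0, "y": 0, "z": 0, "spin": 0, "grip": 0}]'

```text
time_s: 11.62
tool_pos: [0.5984, 0.078, 0.122]
eef_rot: [0.0, 1.0, -0.001, 0.003]
ft_force: [0.7, -0.1, 8.3]
width: 0.0003
grip_force: 3.7
```

```bash
python3 -c "
from h import *
import cv2
to(.598,.0781,.12,0)
cv2.imwrite('pics/f2.png',cv2.resize(grab_frame('top')[120:230,255:325],None,fx=5.4,fy=5.4,interpolation=cv2.INTER_CUBIC))"
```

```text
shift cm [-0.04 -0.01  0.2 ] spin -0.002 yaw -0.002 tilt [ 0.007  0.    -1.   ] pos [0.5984 0.078  0.122 ] F [ 0.7 -0.1  8.3] t 11.6167
```

View pics/f2.png

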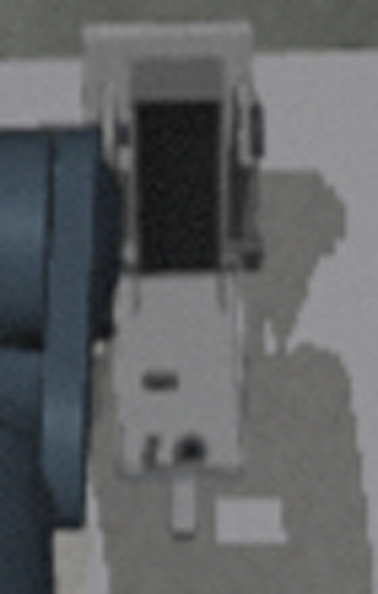

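The tray is empty and all three bearings are in the pod, at (160,380), (150,450) and (190,447). They haven't moved since the previous picture. I'll check the pod's position from its near rim corners at (122,472) and (243,470), then hand in.

```bash
python3 -c "
from h import *
for u,v,z in[(122,472,.042),(243,470,.042),(183,534,.04)]:
  print(px2w('top',255+u/5.4,120+v/5.4,z))
"
```

```text
[0.54730411 0.01484006 0.042     ]
[ 0.54666562 -0.04635248  0.042     ]
[ 0.51513801 -0.0151042   0.04      ]
```

```bash
python3 -c "
from station import *
print(job_done())"
```

```text
the job is handed in; nothing more can be done
None
```

I handed the job in: the pod is home against the bin's foot, all three bearings are in it, and the fingertips hold the paddle at about the third click (tray about 0.88 rad by geometry, pressing with about 8 N); the hand-in returned no verdict.

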